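# Raise the bridge resistance by four clicks, then tap the key

### The arm

A 7-joint arm with a two-finger parallel gripper is mounted at the origin on the work surface. World frame = base frame: x ahead of the robot, y to its left, z up, the work surface at z = 0. Lengths are in m, angles in rad, forces in N, time in s.
With the tool pointing down it reaches from about 0.35 to 0.9 m from the base axis. Payload 7.2 kg.
Tool frame: the origin (TCP) lies midway between the tips of the shut fingers; the grasp point (between the pads) lies bot.grasp_offset behind it (bot.grasp_offset is the distance from the TCP to the grasp point, in m); z points along the fingers, y is the line along which they close (so a half turn about z gives the same grasp; the last joint's range is limited). The gripper opens to 85 mm and grips with 20 to 120 N. Pads are 22 mm wide; open, the fingers measure 114 mm over their backs; the gripper's body (76 mm by 85 mm) begins 54 mm behind the grasp point. The pads swing forward as they close: fully open they stand 13 mm farther back than shut.
Start: joints at [1.044, 0.411, -0.013, 1.596, 0.006, 1.134, -0.082], TCP at [0.277, -0.56, 0.197] pointing down, gripper open.
Joint ranges: [-2.95, 2.95], [-0.29, 1.99], [-1.47, 1.44], [0.14, 2.54], [-1.03, 4.17], [0.13, 1.85], [-2.86, 2.86]. Speed limits (rad/s): [2.39, 2.39, 3.01, 3.01, 3.14, 3.14, 3.14].

### API

Orientations are given as a unit quaternion [w, x, y, z].
In Python, from bench import readout, imaging, job, bot gives the robot as it stands.
- The arm moves only by the shell command python3 -m inch 'ROWS'. ROWS is JSON, a list of rows, each an object with "offset": the shift along the tool's x, y, z in units of 25 mm (1.0 is 25 mm), a list of three; "turn": the turn, a rotation vector about the tool's x, y, z in units of 5 degrees (1.0 is 5 degrees), a list of three; "gripper": the closure, from 0 (fully open) to 1 (shut). A call has 1 to 8 rows; each row shifts and turns the commanded pose from where the row before left it, along the tool's axes as they then stand; what a row does not reach is not made up. A row lasts 1/12 s, in which the tool goes at most 41.7 mm and 7.16 degrees, less where a joint would pass 70% of its speed; a pose out of reach is approached as far as the arm can. A call is refused whole if a number of a shift passes 1 or a number of a turn 1, either way. A call with a gripper value outside its range is refused whole. The fingers move at their own pace and stop on an object; the grip force is fixed at half the most. Time passes only in rows, so rows that do not move let the fingers close. It gives the time, the measured TCP pose, the force, the opening and the grip force at its end, in the units of the state.
- readout.read_state(): the state, without advancing time (a new reading comes with each control period).
- imaging.get_image(name): name is "scene" or "top"; returns the picture (420x560x3 uint8, blue, green, red); there is no depth.
- imaging.camera_model(name): a dict with "fx", "fy", "cx", "cy" (pixels), "k1" (the pictures are not rectified: a ray, as slopes to the right and down, at radius r is drawn at 1 + k1 r^2 times it, then the intrinsics apply), "rvec" (rotation vector, rad) and "tvec" (3), from world to camera coordinates, as OpenCV has them. Camera axes: x right, y down, z forward; pixel columns grow to the right and rows downward; lengths in m; the calibration is good to about 2 mm. A picture is of the moment at which its call begins. camera_model takes no time and is no camera call.
- job.hand_in(): hands the job in; it is judged then, once.
The state is a dict: "time_s": time; "qpos": joint angles; "joint_velocities": joint speeds; "joint_efforts": joint torques, N m; "tcp_pos": TCP position; "ee_rot": TCP orientation; "wrist_force": force on the tool from outside, world axes, zero at the start; "ft_torque": the same for the moment, N m; "gripper_width": finger opening in m; "grasp_force": force on a finger pad.
Only numpy, scipy, OpenCV 4.12 (cv2) and the standard library are available. Lean on these libraries where they do the work, as an engineer would, in place of code of your own. Each camera call takes 0.05 s, during which the arm holds its last target. There are 200 camera calls.

### The job

Step the orange-tabbed dial up by exactly four clicks, clockwise seen from above, from wherever it now stands, by pushing its tab sideways gently with the fingertips and without gripping it; do not let it run past the fourth click. Then press the red key button fully down with a fingertip and let it come back up. Leave the blue-tabbed dial, and all the loose things on the bench, as they are.

Things in the scene. Friction and masses are not known exactly. Their poses are not given: they have to be found in the camera images.
- decade_orange: cream resistance box with dark lid, 130 (x) x 120 (y) x 50 mm high, fixed, any yaw within 0.35; origin under its centre. On the lid: the orange-tabbed dial, axis at x -10 mm; ten white dots round it at 46.5 mm radius (one per stop, the tab points at one); two binding posts, 14 mm in diameter, 15 mm tall, at x 53, y +-42 mm
- orange_dial (a joint): angle of the orange-tabbed dial, rad, growing clockwise seen from above: ten click stops pi/6 (30 degrees) apart, 0 to 9 x pi/6, hard ends just beyond. It rests only in stops: pushed past halfway to the next it snaps there by itself. Needs up to 0.16 N m (5 N at the tab). At 0 the tab points along +135 degrees from the box's x axis
- orange_dial_axis (a point): on the orange-tabbed dial's vertical axis, 84 mm above the bench, level with its tab's top. The dial: black disc of 40 mm radius, upper face 57 mm above the bench; hub of 11 mm radius, top 84 mm above the bench; and the tab
- orange_dial_tab (a point): top of the orange tab, 32 mm from the dial's axis, 84 mm above the bench. The tab, which turns with the dial, is an upright radial fin with a white line on top, 10 mm thick, from the hub out to 38 mm from the axis, from the disc (57 mm) up to 84 mm above the bench
- decade_blue: a second box and dial of the same sizes, with a blue tab; origin under the box's centre; fixed; not to be operated
- blue_dial (a joint): angle of the blue-tabbed dial, rad, growing clockwise seen from above: ten click stops pi/6 (30 degrees) apart, 0 to 9 x pi/6, hard ends just beyond. It rests only in stops: pushed past halfway to the next it snaps there by itself
- blue_dial_tab (a point): top of the blue tab, 32 mm from its dial's axis, 84 mm above the bench; turns with that dial
- key (a joint): travel of the red key button, m: 0 up, 0.006 fully down; sprung, about 5 N holds it fully down
- key_top (a point): centre of the top of the round red key button (32 mm in diameter) as it moves with the button; press straight down. It stands in a grey housing on a fixed cream box 100 x 90 x 40 mm
- contact_cleaner: loose white bottle with red cap, 48 mm in diameter, 110 mm tall; origin under its centre
- slotted_mass: loose brass weight with a stem, 48 mm in diameter, 54 mm tall; origin under its centre
- bar_magnet: loose red and blue bar, 100 x 16 x 12 mm; origin under its centre
- screwdriver: loose screwdriver with a red handle, lying flat roughly along y, about 26 mm high; origin under its middle
- shorting_plug: loose yellow plug standing upright, 20 mm in diameter, 32 mm tall; origin under its centre
- multimeter: loose yellow meter lying flat, 130 x 75 x 40 mm; origin under its centre
- glass_block: loose green glass block, 65 x 35 x 20 mm; origin under its centre

How it is judged:
On the way, in this order (a step that is already met when the one before it is completed fails the run):
1. the orange-tabbed dial stands four clicks clockwise of where it started (distance of orange_dial_tab from where it was at the start of the episode between 0.0523 and 0.0581 m and value of joint orange_dial between 1.87 and 3.89 rad), for 0.3 s.
2. the red key is pressed fully down (value of joint key above 0.0045 m), for 0.05 s.
At the end, for the whole second after the job is handed in: the orange-tabbed dial rests four clicks (within about a third of a click) clockwise of its start, the red key is up again (within 1.5 mm), the blue-tabbed dial is still in its starting stop (all of step 1 and value of joint key below 0.0015 m and distance of blue_dial_tab from where it was at the start of the episode below 0.006 m); the robot touches nothing.
It fails at once if the orange-tabbed dial runs past the fourth click (distance of orange_dial_tab from where it was at the start of the episode above 0.05995 m).
It fails at once if the orange-tabbed dial is gripped or shoved hard (over 18 N) (contact force between the fingers and orange_dial above 18 N).
It fails at once if the blue-tabbed dial is turned to another stop (distance of blue_dial_tab from where it was at the start of the episode above 0.012 m).
It fails at once if a loose thing on the bench is moved or lifted more than 20 mm (distance of any of contact_cleaner, slotted_mass, bar_magnet, screwdriver, shorting_plug, multimeter, glass_block from where it was at the start of the episode above 0.02 m).
It also fails if it takes over 56 s, if anything falls off the work surface, if the arm or the gripper's body presses on something with over 40 N, if the wrist force passes 120 N, or if a joint passes its speed limit or range.

## Working session

There is one attempt and no reset: what is moved stays moved. The work goes in short steps, Python scripts to look and compute and a shell command to move; the robot and the scene stay as the last step left them, time stands still between calls to the robot, and variables do not carry over. Pictures are saved under pics/ and viewed, at most 10 in all, crops included, and the job is handed in when it is done.

```bash
mkdir -p pics; python3 - <<'E'
from bench import readout, imaging, job, bot
import cv2
print(readout.read_state(), bot.grasp_offset)
for n in("scene","top"):
    im=imaging.get_image(n); cv2.imwrite(f"pics/{n}0.png",im); print(imaging.camera_model(n))
E
```

```text
{'time_s': 0.0, 'qpos': array([ 1.04378638,  0.41192401, -0.01271519,  1.59705741,  0.00559018,
        1.13430732, -0.08221499]), 'joint_velocities': array([-6.69726018e-05,  5.92521172e-04, -5.90191669e-04,  1.14981991e-03,
       -5.76519378e-05, -7.01289809e-04, -7.23809832e-04]), 'joint_efforts': array([ 2.12155737e-04, -6.00619340e+01,  6.82331901e-01, -2.99402028e+01,
        1.37384029e-02,  1.07828225e-02,  1.25631934e-05]), 'tcp_pos': array([ 0.27651372, -0.55987454,  0.19583261]), 'ee_rot': array([-7.94579155e-04,  9.73800577e-01,  2.27402169e-01, -2.40932741e-04]), 'wrist_force': array([-1.36531864,  0.72564791,  0.22456986]), 'ft_torque': array([ 0.00165676, -0.00596955, -0.05831874]), 'grasp_force': 0.0, 'gripper_width': 0.08558615506902885} 0.0187
{'fx': 499.33662423491205, 'fy': 499.33662423491205, 'cx': 285.467398736697, 'cy': 206.5872087892286, 'k1': -0.012645752087444371, 'rvec': array([ 1.09536096,  2.31310648, -1.07286834]), 'tvec': array([ 0.35291015, -0.23037346,  1.31526369])}
{'fx': 513.1989611188718, 'fy': 513.1989611188718, 'cx': 277.35466382007826, 'cy': 211.16773556285702, 'k1': -0.17578836294648406, 'rvec': array([ 2.11057478, -2.11912965,  0.17419704]), 'tvec': array([0.02675803, 0.57769911, 0.99068437])}
```

View pics/top0.png

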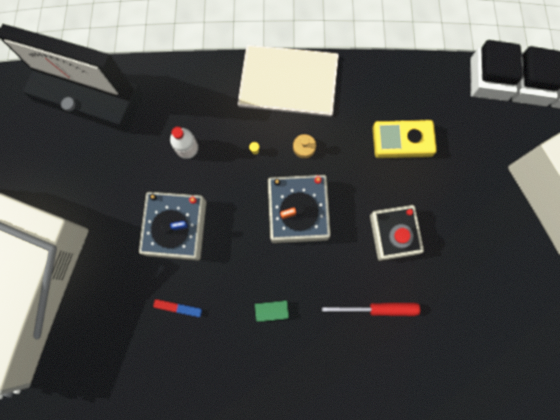

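View pics/scene0.png

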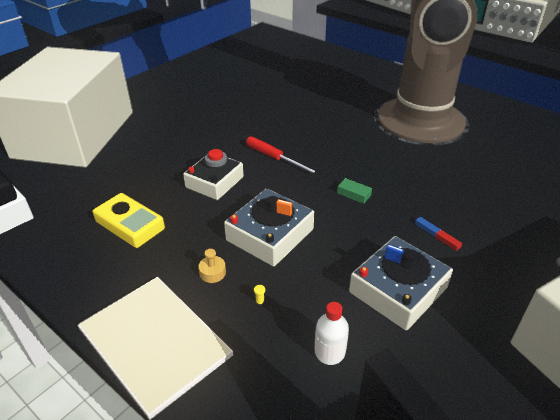

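The top view shows the orange dial at about (299,211) with its tab pointing left to (288,213), the red key at (402,236), and the blue box at (172,226). In the scene view the orange tab is at (285,208) and the key at (215,156). I'll measure these next.

```bash
cat > h.py <<'E'
import numpy as np, cv2
from bench import readout, imaging
def cast(n,uv,z):
    m=imaging.camera_model(n);K=np.array([[m['fx'],0,m['cx']],[0,m['fy'],m['cy']],[0,0,1]])
    p=cv2.undistortPoints(np.array(uv,float).reshape(-1,1,2),K,np.array([m['k1'],0,0,0.]))[:,0]
    # one-coefficient model: forward radial, same as OpenCV k1
    R=cv2.Rodrigues(m['rvec'])[0];t=m['tvec'];c=-R.T@t
    d=np.c_[p,np.ones(len(p))]@R
    return c+d*((z-c[2])/d[:,2])[:,None]
def blobs(im,f,roi,amin=1):
    x0,y0,x1,y1=roi;h=cv2.cvtColor(im[y0:y1,x0:x1],cv2.COLOR_BGR2HSV).astype(int)
    k=f(h[...,0],h[...,1],h[...,2]).astype(np.uint8)
    n,l,s,c=cv2.connectedComponentsWithStats(k)
    return [(c[i]+[x0,y0],s[i,4],(s[i,:4]+[x0,y0,0,0])) for i in range(1,n) if s[i,4]>=amin],k
E
python3 - <<'E'
from h import *
t=cv2.imread('pics/top0.png');s=cv2.imread('pics/scene0.png')
np.set_printoptions(precision=4,suppress=True)
red=lambda h,S,v:((h<4)|(h>172))&(S>150)&(v>110)
org=lambda h,S,v:(h>=4)&(h<20)&(S>130)&(v>140)
for n,im,roi,f,z in [('top',t,(265,175,332,245),org,.084),('scene',s,(225,190,315,265),org,.075),('top',t,(370,205,425,262),red,.06),('scene',s,(180,145,245,195),red,.06),('top',t,(265,173,332,190),red,.065)]:
    for c,a,b in blobs(im,f,roi,4)[0]: print(n,c,a,b,cast(n,c,z))
# dots
g=t[175:245,265:332].min(2)
bl,_=blobs(t,lambda h,S,v:(S<80)&(v>110),(268,185,328,236))
for c,a,b in bl: print('dot',c,a,cast('top',c,.051)[0])
for nm,im,(x0,y0,x1,y1) in[('a',t,(260,168,336,248)),('b',t,(365,200,430,264))]:
    cv2.imwrite(f'pics/c{nm}.png',cv2.resize(im[y0:y1,x0:x1],None,fx=5.2,fy=5.2,interpolation=cv2.INTER_CUBIC))
a,b=cv2.imread('pics/ca.png'),cv2.imread('pics/cb.png')
h=max(a.shape[0],b.shape[0]);pad=lambda q:cv2.copyMakeBorder(q,0,h-q.shape[0],0,0,0)
cv2.imwrite('pics/c.png',np.hstack([pad(a),pad(b)]))
print(cast('top',[[299,211],[402,234]],.05))
E
```

```text
top [318. 179.] 21 [316 177   5   5] [[ 0.6371 -0.0576  0.084 ]]
top [276.25 181.  ] 4 [276 180   2   3] [[0.6335 0.0259 0.084 ]]
top [287.4769 212.4769] 65 [280 208  16  10] [[0.5694 0.0038 0.084 ]]
scene [283.8852 207.6776] 183 [277 199  15  17] [[0.5745 0.0093 0.075 ]]
scene [234.75 216.5 ] 4 [234 215   2   4] [[ 0.65   -0.0436  0.075 ]]
top [409.125  211.7812] 32 [406 209   7   6] [[ 0.5738 -0.244   0.06  ]]
top [401.9771 235.2057] 175 [395 228  15  15] [[ 0.5258 -0.2271  0.06  ]]
scene [215.1064 154.1844] 141 [208 149  15  12] [[ 0.5169 -0.2305  0.06  ]]
scene [190.9677 169.2581] 31 [188 166   6   7] [[ 0.5881 -0.2295  0.06  ]]
top [316.7778 181.1111] 9 [315 179   6   4] [[ 0.6375 -0.0562  0.065 ]]
dot [296.4138 209.1083] 1496 [ 0.5824 -0.0144  0.051 ]
dot [287.6364 211.6364] 11 [0.5773 0.0035 0.051 ]
[[ 0.5786 -0.0197  0.05  ]
 [ 0.5297 -0.2295  0.05  ]]
```

View pics/c.png

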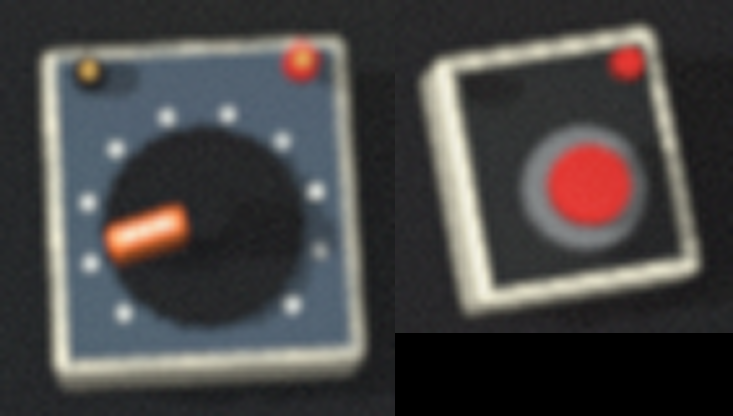

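The crop shows ten dots around the orange dial. Stop 0 is at lower left (124,312), and the tab, from hub (185,220) to (107,240), points at stop 1 (91,263). The key button is centred at about (590,185) in the crop. Next I'll fit the dial axis, box yaw, tab angle and key position.

```bash
python3 - <<'E'
from h import *
np.set_printoptions(precision=4,suppress=True)
dots=np.array([(124,312),(91,263),(88,202),(115,149),(167,117),(228,114),(283,141),(316,191),(320,250),(292,304)])
f=lambda d:(np.array(d)+.5)/5.2-.5+[260,168]
P=cast('top',f(dots),.051)[:,:2]
A=np.c_[2*P,np.ones(10)];x=np.linalg.lstsq(A,(P**2).sum(1),rcond=None)[0]
c=x[:2];r=np.sqrt(x[2]+c@c);ang=np.degrees(np.arctan2(*(P-c).T[::-1]))
print('axis',c,'r',r,'yaw',ang-(135-30*np.arange(10)))
T=cast('top',f([(187,219),(118,238)]),.084)[:,:2];d=T[1]-T[0]
print('tab dir',np.degrees(np.arctan2(d[1],d[0])), 'centroid r,ang',[(np.linalg.norm(q-c),np.degrees(np.arctan2(*(q-c)[::-1]))) for q in T])
# scene check on tab top centre: white line in scene
s=cv2.imread('pics/scene0.png')
def ray(n,uv):
    a,b=cast(n,uv,0)[0],cast(n,uv,.3)[0];return a,(b-a)/np.linalg.norm(b-a)
def tri(u,v):
    M=np.zeros((3,3));b=np.zeros(3)
    rs=[ray('top',u),ray('scene',v)]
    for a,d in rs:
        Q=np.eye(3)-np.outer(d,d);M+=Q;b+=Q@a
    p=np.linalg.solve(M,b);return p,[np.linalg.norm(np.cross(p-a,d)) for a,d in rs]
print('key',tri((401.98,235.2),(215.1,154.2)),'tab',tri((287.5,212.5),(284,206)))
print('binding', tri((318,179),(234.5,217.5)))
for z in(.05,.06,.07):print(z,cast('top',(401.98,235.2),z),cast('scene',(215.1,154.2),z))
E
```

```text
axis [ 0.5783 -0.0192] r 0.04638248277727363 yaw [2.2195 3.0719 2.6592 3.0232 2.6935 2.3622 2.0104 2.2618 2.8536 2.6936]
tab dir 105.30269141493885 centroid r,ang [(np.float64(0.007775389560329596), np.float64(115.88450107912253)), (np.float64(0.034885137975289984), np.float64(107.64849290632176))]
key (array([ 0.524 , -0.2245,  0.0666]), [np.float64(0.0013721849693576283), np.float64(0.0013721849693576686)]) tab (array([0.5705, 0.0048, 0.0742]), [np.float64(0.0011868309974066354), np.float64(0.001186830997406636)])
binding (array([ 0.6416, -0.0571,  0.0599]), [np.float64(0.002559467822157672), np.float64(0.002559467822157708)])
0.05 [[ 0.5272 -0.2293  0.05  ]] [[ 0.5071 -0.2417  0.05  ]]
0.06 [[ 0.5258 -0.2271  0.06  ]] [[ 0.517  -0.2305  0.06  ]]
0.07 [[ 0.5244 -0.2248  0.07  ]] [[ 0.5269 -0.2193  0.07  ]]
```

Start stop is 1 (the tab at 107.6° matches 105° plus the 2.6° box yaw). The dial axis is at (0.578, -0.019) and the key top at (0.524, -0.225, 0.067). I'll travel high to a standoff behind the tab.

```bash
for i in 1 2 3; do python3 -m inch '[{"offset":[0.8,-0.64,0],"turn":[0,0,0],"gripper":1},{"offset":[0.8,-0.64,0],"turn":[0,0,0],"gripper":1},{"offset":[0.8,-0.64,0],"turn":[0,0,0],"gripper":1},{"offset":[0.8,-0.64,0],"turn":[0,0,0],"gripper":1},{"offset":[0.8,-0.64,0],"turn":[0,0,0],"gripper":1},{"offset":[0.8,-0.64,0],"turn":[0,0,0],"gripper":1},{"offset":[0.8,-0.64,0],"turn":[0,0,0],"gripper":1},{"offset":[0.8,-0.64,0],"turn":[0,0,0],"gripper":1}]'; done
for i in 1 2; do python3 -m inch '[{"offset":[0,0,0],"turn":[0,0,-1],"gripper":1},{"offset":[0,0,0],"turn":[0,0,-1],"gripper":1},{"offset":[0,0,0],"turn":[0,0,-1],"gripper":1},{"offset":[0,0,0],"turn":[0,0,-1],"gripper":1},{"offset":[0,0,0],"turn":[0,0,-1],"gripper":1},{"offset":[0,0,0],"turn":[0,0,-1],"gripper":1},{"offset":[0,0,0],"turn":[0,0,-1],"gripper":1},{"offset":[0,0,0],"turn":[0,0,-1],"gripper":1}]'; done
cat > st.py <<'E'
from h import *
from scipy.spatial.transform import Rotation as R
import sys
np.set_printoptions(precision=4,suppress=True)
s=readout.read_state();q=s['ee_rot'];M=R.from_quat(q[[1,2,3,0]]).as_matrix()
print('t',s['time_s'],'tcp',s['tcp_pos'],'yaw',np.degrees(np.arctan2(M[1,0],M[0,0])),'zax',M[:,2],'F',s['wrist_force'],'Tz',s['ft_torque'],'q7',s['qpos'][6],'w',s['gripper_width'])
if len(sys.argv)>3: print('units to goal',M.T@(np.array(sys.argv[1:4],float)-s['tcp_pos'])/.025)
E
python3 st.py .539 -.002 .068
```

```text
time_s: 0.77
tcp_pos: [0.3637, -0.3734, 0.1964]
ee_rot: [-0.0, 0.974, 0.227, -0.0]
wrist_force: [1.0, -0.5, 0.1]
gripper_width: 0.0001
grasp_force: 0.0
time_s: 1.43
tcp_pos: [0.4504, -0.1879, 0.1965]
ee_rot: [-0.0, 0.974, 0.227, -0.0]
wrist_force: [1.4, -0.7, -0.7]
gripper_width: 0.0001
grasp_force: 0.0
time_s: 2.1
tcp_pos: [0.5372, -0.0024, 0.1964]
ee_rot: [-0.0, 0.974, 0.227, -0.0]
wrist_force: [-0.2, -0.4, -0.8]
gripper_width: 0.0001
grasp_force: 0.0
time_s: 2.77
tcp_pos: [0.5367, -0.0036, 0.1963]
ee_rot: [-0.0, 0.836, 0.549, -0.0]
wrist_force: [1.1, 0.2, -0.6]
gripper_width: -0.0003
grasp_force: 0.0
time_s: 3.43
tcp_pos: [0.5368, -0.0036, 0.1963]
ee_rot: [-0.0, 0.598, 0.801, -0.0]
wrist_force: [-0.6, 0.4, -0.2]
gripper_width: 0.0
grasp_force: 0.0
t 3.4333 tcp [ 0.5368 -0.0036  0.1963] yaw 106.53521554394855 zax [-0.0008 -0.     -1.    ] F [-0.5524  0.3803 -0.19  ] Tz [0.0168 0.0367 0.049 ] q7 0.01710999914050471 w 4.4520245027200855e-05
units to goal [0.0337 0.1072 5.1328]
```

```bash
python3 -m inch '[{"offset":[0.03,0,0.8],"turn":[0,0,-0.2],"gripper":1},{"offset":[0,0,0.8],"turn":[0,0,0],"gripper":1},{"offset":[0,0,0.8],"turn":[0,0,0],"gripper":1},{"offset":[0,0,0.8],"turn":[0,0,0],"gripper":1},{"offset":[0,0,0.8],"turn":[0,0,0],"gripper":1},{"offset":[0,0,0.6],"turn":[0,0,0],"gripper":1},{"offset":[0,0,0.5],"turn":[0,0,0],"gripper":1},{"offset":[0,0,0],"turn":[0,0,0],"gripper":1}]'
python3 - <<'E'
from h import *
s=imaging.get_image('scene');t=imaging.get_image('top')
a=cv2.resize(s[150:280,200:340],None,fx=4,fy=4,interpolation=2)[:,:400];a=cv2.resize(s[140:270,225:325],None,fx=4,fy=4,interpolation=2)
b=cv2.resize(t[150:280,240:340],None,fx=4,fy=4,interpolation=2)
cv2.imwrite('pics/d.png',np.hstack([a,b]))
E
python3 st.py .551 .0018 .068
```

```text
time_s: 4.1
tcp_pos: [0.535, -0.003, 0.0666]
ee_rot: [-0.002, 0.593, 0.805, -0.001]
wrist_force: [-0.8, -0.9, -0.6]
gripper_width: 0.0002
grasp_force: 0.0
t 4.2 tcp [ 0.5368 -0.0026  0.0691] yaw 107.29878301379624 zax [-0.0007  0.0002 -1.    ] F [0.5105 0.133  0.0373] Tz [ 0.0157  0.0173 -0.0197] q7 -0.07620220923418355 w 0.00013845074625091756
units to goal [0.0004 0.597  0.0453]
```

View pics/d.png

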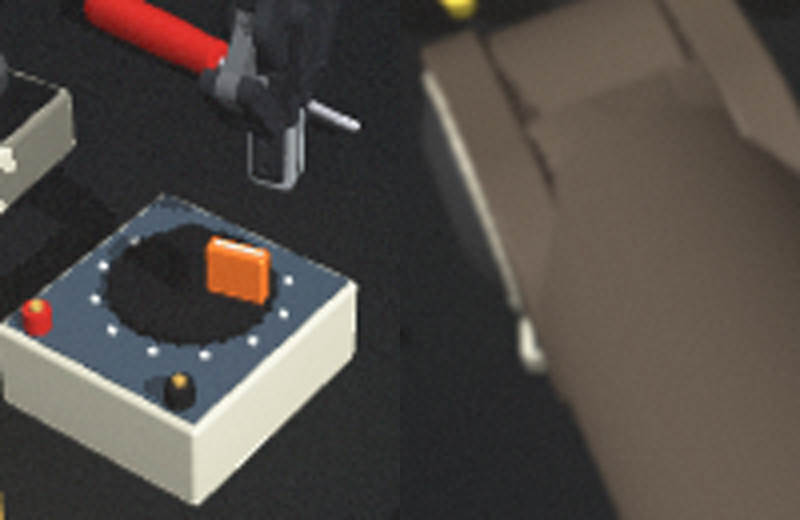

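The scene crop (left half) shows the shut fingers at (275,150), behind the orange tab at (238,270) and clear of it. The arm hides the dial in the top view. I'll advance slowly until contact.

```bash
python3 -m inch '[{"offset":[0,0.2,0],"turn":[0,0,0],"gripper":1},{"offset":[0,0.2,0],"turn":[0,0,0],"gripper":1},{"offset":[0,0.08,0],"turn":[0,0,0],"gripper":1},{"offset":[0,0,0],"turn":[0,0,0],"gripper":1}]'
for i in 1 2 3; do python3 -m inch '[{"offset":[0,0.06,0],"turn":[0,0,0],"gripper":1},{"offset":[0,0,0],"turn":[0,0,0],"gripper":1}]' | egrep 'tcp|wrist'; done
python3 st.py .551 .0018 .068
```

```text
time_s: 4.53
tcp_pos: [0.5495, 0.0012, 0.0699]
ee_rot: [0.001, 0.593, 0.805, 0.001]
wrist_force: [-0.4, 0.4, 0.5]
gripper_width: -0.0
grasp_force: 0.0
tcp_pos: [0.55, 0.0013, 0.0694]
wrist_force: [0.2, 0.3, 0.5]
tcp_pos: [0.5514, 0.0017, 0.0692]
wrist_force: [-0.7, -1.0, -0.3]
tcp_pos: [0.5528, 0.0022, 0.0692]
wrist_force: [0.0, -0.5, -0.5]
t 5.0333 tcp [0.5528 0.0022 0.0692] yaw 107.29103301891482 zax [ 0.0002  0.     -1.    ] F [ 0.0478 -0.451  -0.5347] Tz [0.016  0.0021 0.0086] q7 -0.08451576663230226 w 0.00041368841234405343
units to goal [ 0.007  -0.0744  0.0482]
```

```bash

for i in 1 2 3 4; do python3 -m inch '[{"offset":[0,0.06,0],"turn":[0,0,0],"gripper":1},{"offset":[0,0,0],"turn":[0,0,0],"gripper":1}]' | egrep 'tcp|wrist'; done
python3 st.py .551 .0018 .068
python3 - <<'E'
from h import *
s=imaging.get_image('scene')
cv2.imwrite('pics/e.png',cv2.resize(s[140:270,225:325],None,fx=4,fy=4,interpolation=2))
E
```

```text
tcp_pos: [0.5543, 0.0027, 0.0692]
wrist_force: [0.0, -0.3, -0.1]
tcp_pos: [0.5557, 0.0031, 0.0692]
wrist_force: [0.3, 0.1, -0.4]
tcp_pos: [0.5572, 0.0036, 0.0692]
wrist_force: [0.0, 0.3, -0.2]
tcp_pos: [0.5586, 0.004, 0.0692]
wrist_force: [0.5, 0.3, -0.2]
t 5.7 tcp [0.5586 0.004  0.0692] yaw 107.28879386470784 zax [ 0.0002  0.0001 -1.    ] F [ 0.4959  0.2941 -0.1519] Tz [-0.0164  0.0244  0.011 ] q7 -0.08711663744705979 w -0.0003046368541753881
units to goal [ 0.0067 -0.3168  0.0483]
```

View pics/e.png

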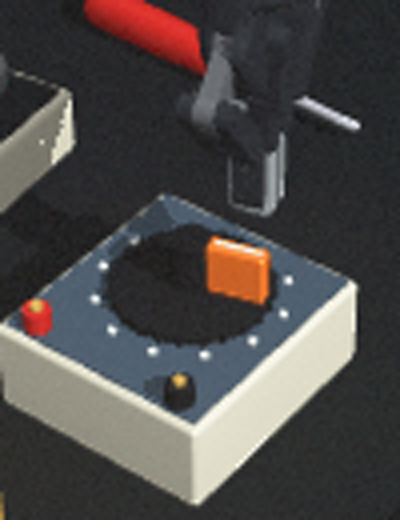

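The tips at (255,190) still show a small gap to the tab at (238,250), so the fingers are thinner than I assumed. I'll keep advancing.

```bash

for i in 1 2 3 4 ; do python3 -m inch '[{"offset":[0,0.05,0],"turn":[0,0,0],"gripper":1},{"offset":[0,0,0],"turn":[0,0,0],"gripper":1}]' | egrep 'tcp|wrist'; done
python3 st.py .551 .0018 .068
python3 - <<'E'
from h import *
s=imaging.get_image('scene')
cv2.imwrite('pics/e2.png',s)
f=lambda h,S,v:(h>=4)&(h<20)&(S>130)&(v>140)
for n in('scene0','e','e2'):
    im=cv2.imread(f'pics/{n}.png')
    if n!='e':print([(c,a) for c,a,b in blobs(im,f,(225,190,315,265),15)[0]])
E
```

```text
tcp_pos: [0.5597, 0.0044, 0.0692]
wrist_force: [-0.5, 0.2, 0.1]
tcp_pos: [0.561, 0.0047, 0.0692]
wrist_force: [1.1, -0.0, 0.2]
tcp_pos: [0.5622, 0.0051, 0.0692]
wrist_force: [-0.4, -0.5, -0.4]
tcp_pos: [0.5633, 0.0055, 0.0692]
wrist_force: [-0.4, 1.3, -0.0]
t 6.4167 tcp [0.5633 0.0055 0.0692] yaw 107.29101455556926 zax [ 0.0002  0.0001 -1.    ] F [-0.4474  1.2698 -0.0252] Tz [-0.0277  0.0264  0.0302] q7 -0.08912014103596477 w 5.273689336612007e-05
units to goal [ 0.0065 -0.5149  0.0479]
[(array([283.8852459 , 207.67759563]), np.int32(183))]
[(array([283.92934783, 207.6576087 ]), np.int32(184))]
```

```bash
python3 - <<'E'
import cv2
s=cv2.imread('pics/e2.png')
cv2.imwrite('pics/e3.png',cv2.resize(s[160:230,250:320],None,fx=8,fy=8,interpolation=2))
E
```

```text
(no output)
```

View pics/e3.png

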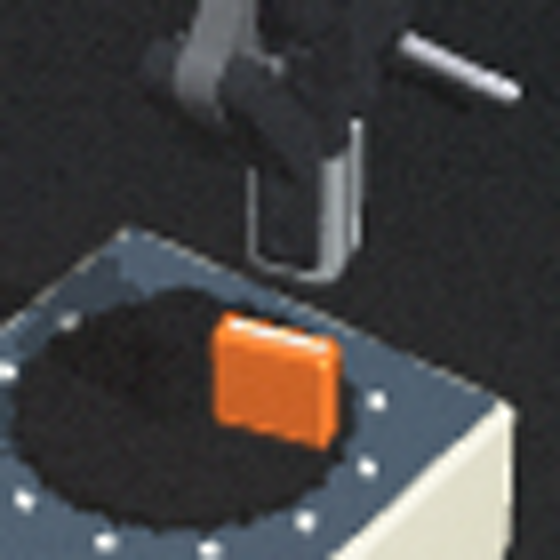

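The tip's bottom edge is at about (286,194) in full-image pixels, above the tab's top edge at (284,200), so it isn't touching yet. I'll check the tip's height and position by casting rays.

```bash
python3 - <<'E'
from h import *
np.set_printoptions(precision=4,suppress=True)
u=[[250+255/8,160+265/8],[250+325/8,160+280/8],[250+345/8,160+270/8],[250+220/8,160+325/8],[250+335/8,160+350/8]]
for z in(.069,.084,.1): print(z,cast('scene',u,z))
m=imaging.camera_model('scene');R=cv2.Rodrigues(m['rvec'])[0];print(-R.T@m['tvec'])
p=cv2.projectPoints(np.array([[.5633,.0055,.0692],[.578,-.019,.084],[.5686,.0113,.084]]),m['rvec'],m['tvec'],np.array([[m['fx'],0,m['cx']],[0,m['fy'],m['cy']],[0,0,1]]),np.array([m['k1'],0,0,0.]))[0];print(p)
E
```

```text
0.069 [[ 0.5379 -0.0257  0.069 ]
 [ 0.5317 -0.0091  0.069 ]
 [ 0.5256 -0.0078  0.069 ]
 [ 0.5608 -0.0176  0.069 ]
 [ 0.5507  0.0092  0.069 ]]
0.084 [[ 0.5524 -0.0137  0.084 ]
 [ 0.5463  0.0025  0.084 ]
 [ 0.5404  0.0038  0.084 ]
 [ 0.5747 -0.0058  0.084 ]
 [ 0.5648  0.0203  0.084 ]]
0.1 [[ 0.5679 -0.001   0.1   ]
 [ 0.5619  0.0148  0.1   ]
 [ 0.5562  0.0161  0.1   ]
 [ 0.5895  0.0067  0.1   ]
 [ 0.58    0.0321  0.1   ]]
[1.1187 0.4545 0.6704]
[[[286.1166 206.2036]]

 [[270.9211 198.6396]]

 [[286.7775 202.7702]]]
```

The reported TCP should project to (286,206), but the visible tip ends near (286,194). That is about 28 mm high, or displaced along the ray. I'll brighten the picture to see whether a dark tip continues lower.

```bash
python3 - <<'E'
import cv2,numpy as np
s=cv2.imread('pics/e2.png');o=cv2.imread('pics/scene0.png')
g=lambda im:cv2.resize((255*(im[170:220,262:312]/255.)**.4).astype('uint8'),None,fx=7.5,fy=7.5,interpolation=0)
cv2.imwrite('pics/g.png',np.hstack([g(s),g(o)]))
E
```

```text
(no output)
```

View pics/g.png

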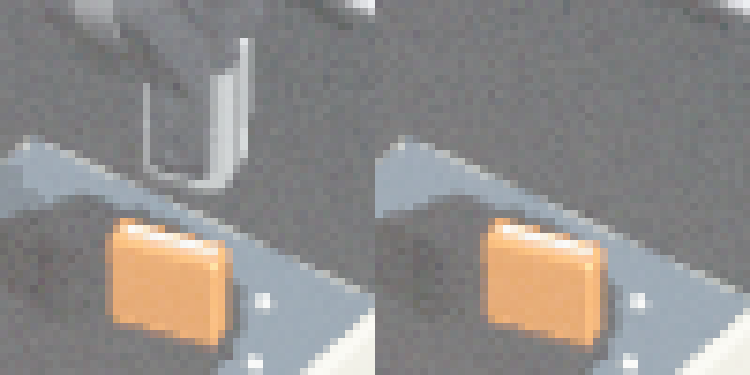

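The tip does end there, so either the true height or the position differs from the reading. I'll back off to bare bench and probe downward gently to learn the real tip height.

```bash
python3 -m inch '[{"offset":[0,-0.6,0],"turn":[0,0,0],"gripper":1},{"offset":[0.05,-0.75,0],"turn":[0,0,0],"gripper":1},{"offset":[0.1,-0.75,0],"turn":[0,0,0],"gripper":1},{"offset":[0.1,-0.75,0],"turn":[0,0,0],"gripper":1},{"offset":[0,-0.75,0],"turn":[0,0,0],"gripper":1},{"offset":[0,-0.6,0.4],"turn":[0,0,0],"gripper":1},{"offset":[0,0,0.5],"turn":[0,0,0],"gripper":1},{"offset":[0,0,0],"turn":[0,0,0],"gripper":1}]'
python3 -m inch '[{"offset":[0,0,0.3],"turn":[0,0,0],"gripper":1},{"offset":[0,0,0.2],"turn":[0,0,0],"gripper":1},{"offset":[0,0,0],"turn":[0,0,0],"gripper":1}]'| egrep 'tcp|wrist'
python3 st.py .46 -.02 .035
python3 - <<'E'
from h import *
s=imaging.get_image('scene')
a=cv2.resize(s[110:240,240:370],None,fx=4,fy=4,interpolation=2)
t=imaging.get_image('top')
cv2.imwrite('pics/p.png',a)
E
```

```text
time_s: 7.13
tcp_pos: [0.4592, -0.0205, 0.0455]
ee_rot: [-0.001, 0.593, 0.805, -0.001]
wrist_force: [-1.0, -0.1, 0.7]
gripper_width: 0.0003
grasp_force: 0.0
tcp_pos: [0.4611, -0.0196, 0.0335]
wrist_force: [-0.4, 0.2, 0.8]
t 7.3833 tcp [ 0.4611 -0.0196  0.0335] yaw 107.30616423565438 zax [-0.0007  0.0004 -1.    ] F [-0.3589  0.1511  0.796 ] Tz [ 0.056  -0.0135  0.0098] q7 -0.0840304247967822 w -2.105300134506772e-05
units to goal [-0.0037 -0.0461 -0.0601]
```

View pics/p.png

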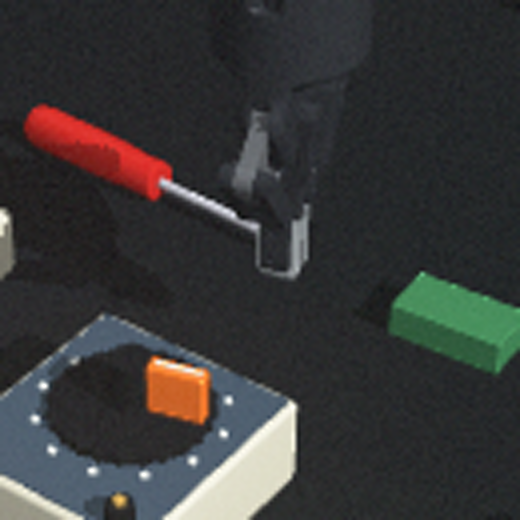

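The shut tips are at about (310,179) in the full image, over bare bench between the screwdriver and the glass block. I'll probe down in small steps.

```bash
for i in 1 2 3 4 5 6 7; do python3 -m inch '[{"offset":[0,0,0.08],"turn":[0,0,0],"gripper":1},{"offset":[0,0,0.08],"turn":[0,0,0],"gripper":1}]'| egrep 'tcp|wrist'; done
python3 - <<'E'
from h import *
print(cast('scene',[[310,179]],.0335),cast('scene',[[310,179]],.06))
E
```

```text
tcp_pos: [0.4614, -0.0197, 0.0303]
wrist_force: [0.1, 0.5, -0.3]
tcp_pos: [0.4611, -0.0198, 0.0261]
wrist_force: [0.6, 0.3, 0.3]
tcp_pos: [0.461, -0.0199, 0.022]
wrist_force: [0.5, -0.1, -0.2]
tcp_pos: [0.461, -0.0199, 0.018]
wrist_force: [0.3, 0.5, -0.4]
tcp_pos: [0.461, -0.0198, 0.014]
wrist_force: [0.7, 0.2, -0.3]
tcp_pos: [0.461, -0.0199, 0.01]
wrist_force: [0.8, 0.3, 0.1]
tcp_pos: [0.461, -0.0198, 0.006]
wrist_force: [-0.3, 0.1, 0.3]
[[ 0.42878538 -0.03861923  0.0335    ]] [[ 0.45749011 -0.01810229  0.06      ]]
```

```bash
for i in 1 2 3 4 5 6; do python3 -m inch '[{"offset":[0,0,0.05],"turn":[0,0,0],"gripper":1},{"offset":[0,0,0.05],"turn":[0,0,0],"gripper":1}]'| egrep 'tcp|wrist'; done
```

```text
tcp_pos: [0.461, -0.0198, 0.0035]
wrist_force: [0.8, 0.0, 0.1]
tcp_pos: [0.4611, -0.0199, 0.0011]
wrist_force: [-0.5, 0.5, 0.4]
tcp_pos: [0.4611, -0.0199, -0.0014]
wrist_force: [-0.6, 0.6, -0.4]
tcp_pos: [0.461, -0.0199, -0.0039]
wrist_force: [0.4, 0.4, 0.2]
tcp_pos: [0.461, -0.0199, -0.0064]
wrist_force: [0.4, 0.8, -0.1]
tcp_pos: [0.461, -0.0198, -0.0089]
wrist_force: [0.8, 0.7, 0.0]
```

The reading went below the bench with no contact, so the real tips stand about 27 mm above the reported TCP height, which agrees with the images. A true height of 0.069 therefore reads 0.042. I'll go back up and approach the tab at that height.

```bash
python3 -m inch '[{"offset":[0,0,-0.6],"turn":[0,0,0],"gripper":1},{"offset":[0,0,-0.7],"turn":[0,0,0],"gripper":1},{"offset":[0,0,-0.74],"turn":[0,0,0],"gripper":1},{"offset":[-0.1,0.6,0],"turn":[0,0,0],"gripper":1},{"offset":[-0.1,0.8,0],"turn":[0,0,0],"gripper":1},{"offset":[-0.05,0.8,0],"turn":[0,0,0],"gripper":1},{"offset":[0,0.7,0],"turn":[0,0,0],"gripper":1},{"offset":[0,0.38,0],"turn":[0,0,0],"gripper":1}]'
for i in 1 2 3 4 5 6; do python3 -m inch '[{"offset":[0,0.05,0],"turn":[0,0,0],"gripper":1},{"offset":[0,0.05,0],"turn":[0,0,0],"gripper":1}]' | egrep 'tcp|wrist'; done
python3 st.py .551 .0018 .041
```

```text
time_s: 10.32
tcp_pos: [0.5431, -0.0008, 0.0423]
ee_rot: [0.0, 0.593, 0.805, 0.001]
wrist_force: [0.4, -0.0, -0.3]
gripper_width: 0.0002
grasp_force: 0.0
tcp_pos: [0.5429, -0.0006, 0.0418]
wrist_force: [0.5, -0.4, -0.1]
tcp_pos: [0.545, -0.0004, 0.042]
wrist_force: [-0.6, -0.2, 0.7]
tcp_pos: [0.548, 0.0005, 0.0423]
wrist_force: [0.1, -0.3, 0.4]
tcp_pos: [0.5507, 0.0014, 0.0423]
wrist_force: [-0.1, -0.5, -0.2]
tcp_pos: [0.5532, 0.0022, 0.0422]
wrist_force: [-1.3, -0.3, 0.7]
tcp_pos: [0.5546, 0.0029, 0.042]
wrist_force: [-4.5, -0.8, 3.6]
t 11.3167 tcp [0.5546 0.0029 0.042 ] yaw 107.28343489999018 zax [-0.002  -0.0005 -1.    ] F [-4.4528 -0.8331  3.5891] Tz [-0.1269  1.0679  0.0329] q7 -0.11010742548143243 w -0.0002843631655407343
units to goal [ 0.0021 -0.1485  0.0401]
```

Contact came at x≈0.554 with a 4.5 N push. Now I'll swing the tool about the dial axis at 5° per row, which is a (0.05, 0.10) shift.

```bash
for i in 1 2 3 4 5 6; do python3 -m inch '[{"offset":[0.025,0.05,0],"turn":[0,0,0.5],"gripper":1},{"offset":[0.025,0.05,0],"turn":[0,0,0.5],"gripper":1}]' | egrep 'tcp|wrist'; done; python3 st.py
python3 - <<'E'
from h import *
s=imaging.get_image('scene');cv2.imwrite('pics/r.png',s)
f=lambda h,S,v:(h>=4)&(h<20)&(S>130)&(v>140)
print([(c,a,b) for c,a,b in blobs(s,f,(225,190,315,265),15)[0]])
E
```

```text
tcp_pos: [0.5561, 0.0046, 0.042]
wrist_force: [-6.8, -0.2, 5.6]
tcp_pos: [0.5581, 0.0064, 0.042]
wrist_force: [-5.6, -0.2, 4.4]
tcp_pos: [0.5621, 0.0083, 0.0422]
wrist_force: [-0.8, 0.7, 0.3]
tcp_pos: [0.5651, 0.0096, 0.0423]
wrist_force: [-0.6, 0.2, -1.0]
tcp_pos: [0.5672, 0.0106, 0.0421]
wrist_force: [-2.3, -1.0, 0.1]
tcp_pos: [0.5689, 0.0114, 0.0419]
wrist_force: [-5.0, -0.2, 2.8]
t 12.3167 tcp [0.5689 0.0114 0.0419] yaw 77.17406417634288 zax [-0.0019 -0.0002 -1.    ] F [-4.9529 -0.2353  2.836 ] Tz [ 0.0024  0.9133 -0.0368] q7 -0.5694994816806456 w 4.653397677118974e-05
[(array([280.25      , 210.96666667]), np.int32(120), array([274, 201,  12,  20]))]
```

One click passed (the force peaked at 6.8 N and dropped). I'll do clicks two and three.

```bash
for i in 1 2 3 4 5 6 7 8 9 10 11 12; do python3 -m inch '[{"offset":[0.025,0.05,0],"turn":[0,0,0.5],"gripper":1},{"offset":[0.025,0.05,0],"turn":[0,0,0.5],"gripper":1}]' | egrep 'tcp|wrist'|tr '\n' ' ';echo; done; python3 st.py
```

```text
tcp_pos: [0.5711, 0.0121, 0.0418] wrist_force: [-7.2, 0.2, 2.9] 
tcp_pos: [0.5736, 0.0126, 0.0418] wrist_force: [-5.5, 0.9, 4.0] 
tcp_pos: [0.5782, 0.0126, 0.0421] wrist_force: [0.7, -0.1, -0.1] 
tcp_pos: [0.5815, 0.0125, 0.0423] wrist_force: [-0.4, -0.4, -0.1] 
tcp_pos: [0.584, 0.0122, 0.0422] wrist_force: [-1.2, 0.6, -0.1] 
tcp_pos: [0.5859, 0.012, 0.042] wrist_force: [-4.2, 1.1, 1.8] 
tcp_pos: [0.5881, 0.0117, 0.0419] wrist_force: [-5.7, 3.5, 2.4] 
tcp_pos: [0.5904, 0.011, 0.0418] wrist_force: [-5.1, 3.2, 1.8] 
tcp_pos: [0.5939, 0.009, 0.0421] wrist_force: [-0.1, 0.0, 0.3] 
tcp_pos: [0.5971, 0.0069, 0.0422] wrist_force: [0.2, 0.0, -0.5] 
tcp_pos: [0.5993, 0.0051, 0.0423] wrist_force: [-0.8, 0.6, 0.6] 
tcp_pos: [0.6009, 0.004, 0.0421] wrist_force: [-1.1, 2.2, 0.5] 
t 14.3667 tcp [0.6009 0.004  0.0421] yaw 17.26662324054389 zax [ 0.      0.0009 -1.    ] F [-1.1358  2.2089  0.4694] Tz [0.5791 0.4451 0.0226] q7 -1.4359287564372862 w -0.00011630741297377822
```

Three clicks are done. For the fourth I'll push only until the force drops.

```bash
for i in 1 2 3; do python3 -m inch '[{"offset":[0.025,0.05,0],"turn":[0,0,0.5],"gripper":1},{"offset":[0.025,0.05,0],"turn":[0,0,0.5],"gripper":1}]' | egrep 'tcp|wrist'|tr '\n' ' ';echo; done; python3 st.py
```

```text
tcp_pos: [0.6025, 0.0027, 0.042] wrist_force: [-2.4, 4.4, 0.2] 
tcp_pos: [0.6041, 0.0013, 0.042] wrist_force: [-2.2, 6.6, 0.3] 
tcp_pos: [0.6059, -0.0014, 0.042] wrist_force: [-0.5, 2.1, -0.7] 
t 14.8667 tcp [ 0.6059 -0.0014  0.042 ] yaw 2.3351005570615233 zax [-0.      0.0018 -1.    ] F [-0.5061  2.1158 -0.7051] Tz [0.3614 0.1046 0.0533] q7 -1.644942707742268 w -0.00019612313564627734
```

```bash
python3 -m inch '[{"offset":[0,0,0],"turn":[0,0,0],"gripper":1},{"offset":[0,0,0],"turn":[0,0,0],"gripper":1}]' | egrep 'tcp|wrist'; python3 - <<'E'
from h import *
s=imaging.get_image('scene')
cv2.imwrite('pics/k.png',cv2.resize(s[140:270,225:325],None,fx=4,fy=4,interpolation=2))
E
```

```text
tcp_pos: [0.6063, -0.0036, 0.0422]
wrist_force: [-0.2, 0.9, -0.4]
```

View pics/k.png

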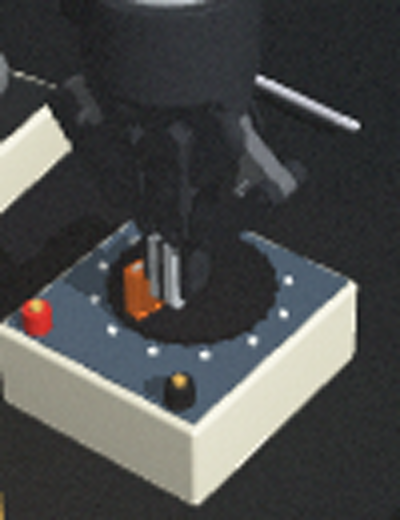

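The tab at (135,290) has snapped clear of the fingers at (165,270). I'll back off, lift, and head to above the key.

```bash
python3 -m inch '[{"offset":[0,-0.2,0],"turn":[0,0,0],"gripper":1},{"offset":[0,-0.2,0],"turn":[0,0,0],"gripper":1},{"offset":[0,0,-0.6],"turn":[0,0,0],"gripper":1},{"offset":[0,0,-0.8],"turn":[0,0,0],"gripper":1},{"offset":[0,0,-0.8],"turn":[0,0,0],"gripper":1},{"offset":[0,0,-0.8],"turn":[0,0,0],"gripper":1},{"offset":[0,0,-0.6],"turn":[0,0,0],"gripper":1},{"offset":[-0.3,0.8,0],"turn":[0,0,0],"gripper":1}]' | egrep 'tcp|wrist'
python3 -m inch '[{"offset":[-0.34,0.85,0],"turn":[0,0,0],"gripper":1},{"offset":[-0.34,0.85,0],"turn":[0,0,0],"gripper":1},{"offset":[-0.34,0.85,0],"turn":[0,0,0],"gripper":1},{"offset":[-0.34,0.85,0],"turn":[0,0,0],"gripper":1},{"offset":[-0.34,0.85,0],"turn":[0,0,0],"gripper":1},{"offset":[-0.34,0.85,0],"turn":[0,0,0],"gripper":1},{"offset":[-0.34,0.85,0],"turn":[0,0,0],"gripper":1},{"offset":[-0.34,0.85,0],"turn":[0,0,0],"gripper":1}]' | egrep 'tcp|wrist'
python3 -m inch '[{"offset":[-0.34,0.85,0],"turn":[0,0,0],"gripper":1},{"offset":[-0.34,0.85,0],"turn":[0,0,0],"gripper":1},{"offset":[0,0,0],"turn":[0,0,0],"gripper":1}]' | egrep 'tcp|wrist'
python3 st.py .524 -.225 .08
python3 - <<'E'
from h import *
s=imaging.get_image('scene');t=imaging.get_image('top');cv2.imwrite('pics/l.png',t)
z=lambda im,x,y:cv2.resize(im[y:y+130,x:x+100],None,fx=4,fy=4,interpolation=2)
cv2.imwrite('pics/m.png',np.hstack([z(s,185,130),z(t,250,150)]))
E
```

```text
tcp_pos: [0.6019, -0.0083, 0.1359]
wrist_force: [0.6, 0.5, 0.2]
tcp_pos: [0.5374, -0.1868, 0.1323]
wrist_force: [0.2, 0.6, 0.7]
tcp_pos: [0.5203, -0.2347, 0.1323]
wrist_force: [-1.2, -0.5, -0.5]
t 16.6667 tcp [ 0.5203 -0.2347  0.1323] yaw 1.9929163326721022 zax [-0.0007 -0.0027 -1.    ] F [-1.1539 -0.5465 -0.5225] Tz [-0.0552  0.0496 -0.0108] q7 -1.1989678950047005 w 2.0292621839439192e-05
units to goal [ 0.1641 -0.3869  2.0927]
```

View pics/m.png

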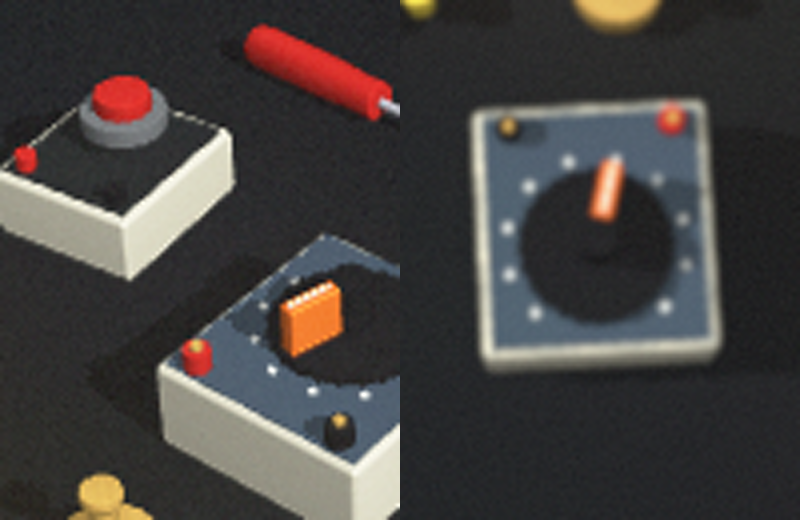

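The top view (right half) shows the tab at (607,190) pointing at the sixth dot, stop 5, so four clicks are done. Now I'll centre on the key and descend.

```bash
python3 -m inch '[{"offset":[0.16,-0.39,0.5],"turn":[0,0,0],"gripper":1},{"offset":[0,0,0.7],"turn":[0,0,0],"gripper":1},{"offset":[0,0,0.7],"turn":[0,0,0],"gripper":1},{"offset":[0,0,0.6],"turn":[0,0,0],"gripper":1},{"offset":[0,0,0.4],"turn":[0,0,0],"gripper":1},{"offset":[0,0,0.2],"turn":[0,0,0],"gripper":1},{"offset":[0,0,0],"turn":[0,0,0],"gripper":1}]' | egrep 'tcp|wrist'
for i in 1 2 3 4 5; do python3 -m inch '[{"offset":[0,0,0.06],"turn":[0,0,0],"gripper":1},{"offset":[0,0,0],"turn":[0,0,0],"gripper":1}]' | egrep 'tcp|wrist'|tr '\n' ' ';echo; done
```

```text
tcp_pos: [0.5257, -0.2185, 0.0537]
wrist_force: [-0.2, -0.2, -0.7]
tcp_pos: [0.5266, -0.2196, 0.0538] wrist_force: [-0.6, -0.5, 0.2] 
tcp_pos: [0.5263, -0.2198, 0.0522] wrist_force: [-0.0, 0.7, 0.5] 
tcp_pos: [0.526, -0.2197, 0.0503] wrist_force: [-0.8, -0.4, 0.6] 
tcp_pos: [0.5259, -0.2196, 0.0485] wrist_force: [-0.2, -0.1, 0.9] 
tcp_pos: [0.5258, -0.2196, 0.0469] wrist_force: [0.0, -0.5, -0.4]
```

```bash
python3 -m inch '[{"offset":[-0.06,0.2,0],"turn":[0,0,0],"gripper":1},{"offset":[0,0,0],"turn":[0,0,0],"gripper":1}]' | egrep 'tcp|wrist'
for i in 1 2 3 4 5 6; do python3 -m inch '[{"offset":[0,0,0.06],"turn":[0,0,0],"gripper":1},{"offset":[0,0,0],"turn":[0,0,0],"gripper":1}]' | egrep 'tcp|wrist'|tr '\n' ' ';echo; done
```

```text
tcp_pos: [0.5243, -0.2259, 0.0472]
wrist_force: [0.8, 0.1, -0.8]
tcp_pos: [0.5245, -0.2248, 0.0455] wrist_force: [0.7, 1.1, -0.2] 
tcp_pos: [0.5245, -0.2245, 0.0439] wrist_force: [-0.2, 0.3, 0.6] 
tcp_pos: [0.5245, -0.2246, 0.0424] wrist_force: [-0.1, 0.2, 0.2] 
tcp_pos: [0.5245, -0.2246, 0.0409] wrist_force: [0.2, -0.2, 0.2] 
tcp_pos: [0.5246, -0.2246, 0.0394] wrist_force: [-0.4, -0.5, -0.9] 
tcp_pos: [0.5245, -0.2247, 0.0379] wrist_force: [-0.2, 0.5, -1.3]
```

```bash

for i in 1 2 3 4 5 6; do python3 -m inch '[{"offset":[0,0,0.06],"turn":[0,0,0],"gripper":1},{"offset":[0,0,0],"turn":[0,0,0],"gripper":1}]' | egrep 'tcp|wrist'|tr '\n' ' ';echo; done
```

```text
tcp_pos: [0.5247, -0.2247, 0.0366] wrist_force: [-0.4, 0.2, 1.4] 
tcp_pos: [0.5247, -0.2247, 0.0352] wrist_force: [-0.4, 0.6, 3.3] 
tcp_pos: [0.5248, -0.2247, 0.0337] wrist_force: [-0.5, 0.1, 3.9] 
tcp_pos: [0.5247, -0.2247, 0.0322] wrist_force: [-0.2, 1.3, 4.7] 
tcp_pos: [0.5248, -0.2248, 0.0315] wrist_force: [-2.1, 0.8, 9.8] 
tcp_pos: [0.5249, -0.2248, 0.0312] wrist_force: [-6.9, 1.5, 22.1]
```

Contact came at 0.037 and it bottomed at 0.031 with the force jumping to 22 N, so the full 6 mm was pressed. I'll release, lift clear and check.

```bash
python3 -m inch '[{"offset":[0,0,-0.4],"turn":[0,0,0],"gripper":1},{"offset":[0,0,-0.6],"turn":[0,0,0],"gripper":1},{"offset":[0,0,-0.8],"turn":[0,0,0],"gripper":1},{"offset":[0,0,-0.8],"turn":[0,0,0],"gripper":1},{"offset":[0,0,-0.8],"turn":[0,0,0],"gripper":1},{"offset":[0,0,-0.6],"turn":[0,0,0],"gripper":1},{"offset":[0,0,0],"turn":[0,0,0],"gripper":1},{"offset":[0,0,0],"turn":[0,0,0],"gripper":1}]'
python3 - <<'E'
from h import *
f=lambda h,S,v:(h>=4)&(h<20)&(S>130)&(v>140)
red=lambda h,S,v:((h<4)|(h>172))&(S>150)&(v>110)
t=imaging.get_image('top');s=imaging.get_image('scene');o=cv2.imread('pics/scene0.png')
for im in(cv2.imread('pics/l.png'),t): print([(c,a) for c,a,b in blobs(im,f,(285,185,315,225),15)[0]])
for im in (o,s): print([(c,a) for c,a,b in blobs(im,red,(180,140,245,195),15)[0]])
b=lambda h,S,v:(h>105)&(h<130)&(S>150)&(v>110)
for im in (o,s): print([(c,a) for c,a,_ in blobs(im,b,(370,230,450,300),15)[0]])
from bench import job; print(job.hand_in())
E
```

```text
time_s: 21.02
tcp_pos: [0.525, -0.2248, 0.1294]
ee_rot: [0.0, 1.0, 0.02, 0.001]
wrist_force: [-0.0, 0.6, -0.3]
gripper_width: 0.0001
grasp_force: 0.0
[(array([301.06, 198.06]), np.int32(50))]
[(array([301.        , 198.04081633]), np.int32(49))]
[(array([215.10638298, 154.18439716]), np.int32(141)), (array([190.96774194, 169.25806452]), np.int32(31))]
[(array([215.05633803, 154.16901408]), np.int32(142)), (array([190.96774194, 169.25806452]), np.int32(31))]
[(array([392.47682119, 252.9205298 ]), np.int32(151))]
[(array([392.46357616, 252.95364238]), np.int32(151))]
the job is handed in; nothing more can be done
None
```

The orange dial moved up exactly four clicks (stop 1 to 5), the red key was pressed fully down and came back up, the blue dial hasn't moved, no loose things were touched as far as I saw, and the job is handed in at about 21 s; no verdict was returned.

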